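Put the ring gauges back on their own pegs

TASK

The blue ring gauge has been hung on the orange peg by mistake, and the orange one was left lying on the bench. Hang each of these two by its eye on the peg of its own colour, pushed fully home so that it lies flat against its sloping rest with the grip pointing down the slope, and let go. Leave the green gauge on its peg and do not shift the bearings, cage, tin or bottle.

Things in the scene. Friction and masses are not known exactly. Their poses are not given: they have to be found in the camera images.
- blue_gauge: Ring gauge 153 mm long, about 0.18 kg: flat steel ring (outer 56, eye 26 mm diameter, 6 mm thick), neck 18 mm wide, blue plastic grip 80 x 24 x 20 mm (thick). Underside all one plane. Origin: underside, mid-grip; +x along the grip to the eye (85 mm), z out of the upper side. Centre of mass about 26 mm from mid-grip towards the eye. Starts hung on the orange peg, grip down, flat on its face.
- blue_eye (a point): Centre of the blue gauge's eye, in its underside plane (axes as the gauge's). Hung rightly, these axes are parallel to the peg's; a hung gauge's eye sags up to 6 mm down the slope onto the peg.
- orange_gauge: Ring gauge 153 mm long, about 0.18 kg: flat steel ring (outer 56, eye 26 mm diameter, 6 mm thick), neck 18 mm wide, orange plastic grip 80 x 24 x 20 mm (thick). Underside all one plane. Origin: underside, mid-grip; +x along the grip to the eye (85 mm), z out of the upper side. Centre of mass about 26 mm from mid-grip towards the eye. Starts flat on the bench, underside down.
- orange_eye (a point): Centre of the orange gauge's eye, in its underside plane (axes as the gauge's). Hung rightly, these axes are parallel to the peg's; a hung gauge's eye sags up to 6 mm down the slope onto the peg.
- green_gauge: Ring gauge 153 mm long, about 0.18 kg: flat steel ring (outer 56, eye 26 mm diameter, 6 mm thick), neck 18 mm wide, green plastic grip 80 x 24 x 20 mm (thick). Underside all one plane. Origin: underside, mid-grip; +x along the grip to the eye (85 mm), z out of the upper side. Centre of mass about 26 mm from mid-grip towards the eye. Hangs on the green peg; leave it.
- blue_peg: Blue peg: round, 14 mm diameter, 45 mm long, last 9 mm tapering to 6 mm, square on the white sloping face (80 mm wide) of a fixed rest with a coloured strip on top. Origin: root centre, on the face, 100 mm up. +z out along the peg, 30 degrees off vertical to the robot; +x up the slope. Face spans 45 mm up, 135 mm down the slope from it. It starts empty.
- orange_peg: Orange peg: round, 14 mm diameter, 45 mm long, last 9 mm tapering to 6 mm, square on the white sloping face (80 mm wide) of a fixed rest with a coloured strip on top. Origin: root centre, on the face, 100 mm up. +z out along the peg, 30 degrees off vertical to the robot; +x up the slope. Face spans 45 mm up, 135 mm down the slope from it. It starts with the blue gauge on it.
- green_peg: Green peg: round, 14 mm diameter, 45 mm long, last 9 mm tapering to 6 mm, square on the white sloping face (80 mm wide) of a fixed rest with a coloured strip on top. Origin: root centre, on the face, 100 mm up. +z out along the peg, 30 degrees off vertical to the robot; +x up the slope. Face spans 45 mm up, 135 mm down the slope from it. It holds the green gauge throughout.
- bearing_a: A steel ball bearing with a black seal lying flat on the bench beside the orange gauge's grip, 52 mm in diameter, 15 mm high; origin under its centre. Bystander; the gap between it and the grip is about 25 to 35 mm, so the gripper must not be fully open there.
- bearing_b: Another steel ball bearing with a black seal lying flat on the bench beside the orange gauge's grip, 52 mm in diameter, 15 mm high; origin under its centre. Bystander; the gap between it and the grip is about 25 to 35 mm, so the gripper must not be fully open there.
- grease_tin: Yellow tin, 66 mm in diameter, 60 mm high, beyond the free end of the orange grip; origin under its centre. Bystander.
- oil_bottle: White bottle with a blue label and red cap, 60 mm in diameter, 170 mm tall, towards the back of the bench; origin under its centre. Bystander.
- cage: Brass bearing cage (open ring, 84 mm in diameter, 42 mm high) standing in front of the rests; origin under its centre. Bystander.
- indicator_stand: Fixed dial-indicator stand between the orange gauge and the rests: base 80 x 60 x 22 mm, steel column 18 mm thick and 230 mm tall over the origin (centre of the base's underside), an arm at 200 mm height reaching 80 mm along its +x to a dial 52 mm in diameter with a 70 mm stem hanging down. An obstacle to go round.

How it is judged:
By the outcome, as a careful person would: the job done as asked, in the order asked, and still so for the second after the job is handed in, with the robot touching nothing.
It also fails if it takes over 70 s, if anything falls off the work surface, if the arm or the gripper's body presses on something with over 40 N, if the wrist force passes 120 N, or if a joint passes its speed limit or range.

ROBOT

A 6-joint arm with a two-finger parallel gripper is mounted at the origin on the work surface. World frame = base frame: x ahead of the robot, y to its left, z up, the work surface at z = 0. Lengths are in m, angles in rad, forces in N, time in s.
With the tool pointing down it reaches from about 0.35 to 0.85 m from the base axis. Payload 8.1 kg.
Tool frame: the origin (TCP) lies between the finger pads; the fingertips stand 19 mm ahead of it and the grasp point (between the pads) is the TCP; y points along the fingers, z is the direction in which the jaws open and shut, and the axes are right-handed (so a half turn about y gives the same grasp; the last joint's range is limited). The gripper opens to 85 mm and grips with 20 to 120 N. Pads are 22 mm wide; open, the fingers measure 114 mm over their backs; the gripper's body (76 mm by 85 mm) begins 54 mm behind the grasp point. The pads swing forward as they close: fully open they stand 13 mm farther back than shut.
Start: joints at [1.091, 0.13, 1.488, -0, 1.523, -0.085], TCP at [0.231, 0.554, 0.25] pointing down, gripper open.
Joint ranges: [-2.96, 2.96], [-0.89, 2.26], [0.02, 2.5], [-1.34, 4.48], [0, 2.73], [-2.66, 2.66]. Speed limits (rad/s): [2.39, 2.39, 2.79, 3.14, 3.14, 3.14].

INTERFACE

Orientations are given as a rotation vector (axis times angle).
In Python, from cell import status, viewer, manip gives the robot as it stands.
- The arm moves only by the tool play_rows, never from a script. Its argument "commands" is a list of rows, each a list of 5 numbers: the shift along the world's x, y, z in mm, then the turn about the world's z in rad, then the gripper command: -1 is shut, 1 is fully open, values between are in proportion. A call has 1 to 10 rows; each row is the pose to reach, as a shift and turn from the pose commanded when the call began; what a row does not reach only later rows make up. A row lasts 1/12 s, in which the tool goes at most 41.7 mm and 7.16 degrees, less where a joint would pass 70% of its speed; a pose out of reach is approached as far as the arm can. A call with a gripper value outside its range is refused whole. The fingers move at their own pace and stop on an object; "newtons" is the grip in N (left out, the last holds). Time passes only in rows, so rows that repeat a pose let the fingers close. It gives the time, the measured TCP pose, the force and the opening at its end, in the units of the state.
- status.state(): the state, without advancing time (a new reading comes with each control period).
- viewer.snapshot(name): name is "scene" or "side" or "wrist"; returns (picture, depth): 400x640x3 uint8, red, green, blue; 400x640 float32, m along the optical axis (not along the pixel's ray), 0 where there is no reading.
- viewer.camera_info(name): a dict with "camera_matrix" (3x3 intrinsics, pixels), "camera_from_world" (4x4, takes a point from world to camera coordinates); the wrist camera has in their place "mount" (4x4, takes a point from camera to tool coordinates, whose origin is the TCP and whose axes are the tool frame's). Camera axes: x right, y up, looking along -z (the intrinsics and any distortion apply to the point x, -y, -z); pixel columns grow to the right and rows downward; lengths in m; the calibration is good to about 2 mm. A picture is of the moment at which its call begins: read the wrist's pose just before it. camera_info takes no time and is no camera call.
- manip.sign_off(): hands the job in, once; it reports no verdict.
The state is a dict: "time_s": time; "joint_positions": joint angles; "joint_vel": joint speeds; "joint_efforts": joint torques, N m; "eef_pos": TCP position; "tool_rot": TCP orientation; "wrist_force": force on the tool from outside, world axes, zero at the start; "ft_torque": the same for the moment, N m; "finger_gap": opening from 0.0 (shut) to 1.0 (fully open).
Only numpy, scipy, OpenCV 4.12 (cv2) and the standard library are available. Lean on these libraries where they do the work, as an engineer would, in place of code of your own. Each camera call takes 0.05 s, during which the arm holds its last target. There are 200 camera calls.

## Working session

There is one attempt and no reset: what is moved stays moved. The work goes in short steps, Python scripts to look and compute and a tool call to move; the robot and the scene stay as the last step left them, time stands still between calls to the robot, and variables do not carry over. Pictures are saved under pics/ and viewed, about 8 in all and at most 12, crops included, and the job is handed in when it is done.

Besides the shell and the picture viewer there is one more tool, called after ">>>" as name(argument=value, ...), one argument or row to a line, values as JSON. play_rows: Moves the arm, as the interface text tells. Its arguments: {"type":"object","properties":{"commands":{"type":"array","items":{"type":"array","items":{"type":"number"}}},"newtons":{"type":"number"}},"required":["commands"]}

```bash
ls; mkdir -p pics; cat > h.py <<'E'
import numpy as np, cv2
from cell import status, viewer, manip
def save(n,im): cv2.imwrite(f'pics/{n}.png', im[:,:,::-1])
def tool():
    s=status.state(); T=np.eye(4); T[:3,:3]=cv2.Rodrigues(np.array(s['tool_rot'],float))[0]; T[:3,3]=s['eef_pos']; return T
def w2c(name):
    i=viewer.camera_info(name); K=np.array(i['camera_matrix'])
    M=np.array(i['camera_from_world']) if 'camera_from_world' in i else np.linalg.inv(tool()@np.array(i['mount']))
    return K,M
def cloud(name,depth,KM=None):
    K,M=KM or w2c(name); v,u=np.mgrid[:depth.shape[0],:depth.shape[1]]
    x=(u-K[0,2])/K[0,0]*depth; y=-(v-K[1,2])/K[1,1]*depth
    P=np.stack([x,y,-depth],-1); W=np.linalg.inv(M)
    P=P@W[:3,:3].T+W[:3,3]; P[depth<=0]=np.nan; return P
E
python3 - <<'E'
from h import *
print(status.state())
for n in ['scene','side','wrist']:
    i=viewer.camera_info(n); KM=w2c(n); im,d=viewer.snapshot(n); save(n+'0',im); np.savez(n+'0.npz',im=im,d=d,K=KM[0],M=KM[1]); print(n,i)
E
```

```text
pics
{'time_s': 0.0, 'joint_positions': array([ 1.09064726e+00,  1.31193549e-01,  1.48929454e+00, -3.36758497e-05,
        1.52302703e+00, -8.53669977e-02]), 'joint_vel': array([ 0.0014478 , -0.00023931, -0.00146563,  0.00079123,  0.00191451,
        0.00128314]), 'joint_efforts': array([ 7.66226167e-04, -5.69404256e+01, -5.00544298e+01,  1.07824712e-04,
        1.47896254e-02,  5.45287079e-06]), 'eef_pos': array([0.2304888 , 0.55338513, 0.2492167 ]), 'tool_rot': array([-1.55038002,  0.31017241, -0.30937618]), 'wrist_force': array([0.16410082, 1.23778983, 0.38273184]), 'ft_torque': array([-0.04691733, -0.02406425,  0.00758924]), 'finger_gap': 1.0002333522144926}
scene {'camera_matrix': array([[495.56556909,   0.        , 319.3070797 ],
       [  0.        , 495.56556909, 193.06204566],
       [  0.        ,   0.        ,   1.        ]]), 'camera_from_world': array([[ 0.71205828,  0.70208731,  0.00681268, -0.41961076],
       [-0.4956015 ,  0.49571956,  0.7131909 ,  0.20905758],
       [ 0.49734511, -0.51120986,  0.70093675, -1.85868474],
       [ 0.        ,  0.        ,  0.        ,
[... 291 characters left out ...]
30212,  0.42894662,  0.85124511, -0.24116711],
       [-0.4922904 , -0.69445656,  0.52476686, -0.82888913],
       [ 0.        ,  0.        ,  0.        ,  1.        ]])}
wrist {'camera_matrix': array([[339.29462466,   0.        , 316.73325403],
       [  0.        , 339.29462466, 197.18231067],
       [  0.        ,   0.        ,   1.        ]]), 'mount': array([[ 6.45137960e-04, -9.44503700e-01, -3.28500144e-01,
        -8.42478863e-02],
       [-1.01010019e-03,  3.28499430e-01, -9.44503629e-01,
        -1.23506045e-01],
       [ 9.99999282e-01,  9.41153201e-04, -7.42115910e-04,
        -9.81972649e-04],
       [ 0.00000000e+00,  0.00000000e+00,  0.00000000e+00,
         1.00000000e+00]])}
```

View pics/scene0.png

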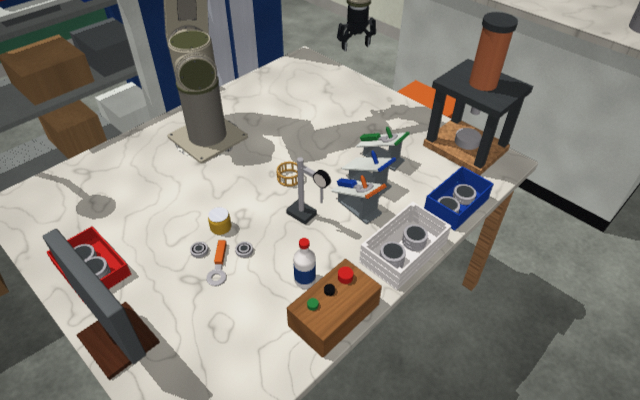

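View pics/side0.png

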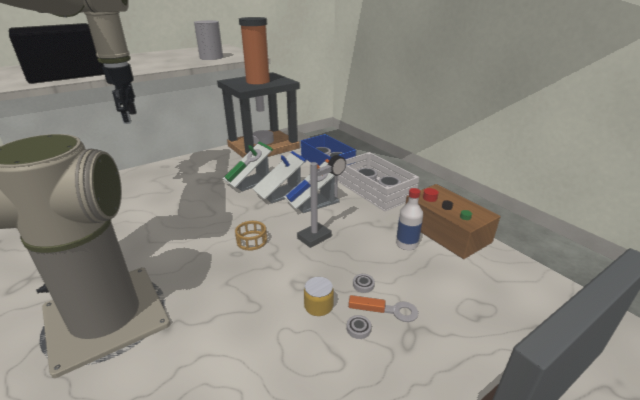

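The scene view shows the rests with green at (385,140), blue at (370,165) and orange at (360,190). The blue gauge hangs on the orange peg and the orange gauge lies at (218,258). The side view agrees, with the orange gauge at (380,306), the dial stand at (314,200) and the cage at (251,235). Next I'll turn these into world positions.

```bash
python3 - <<'E'
from h import *
for n in ['scene','side']:
    z=np.load(n+'0.npz'); im,d=z['im'],z['d']; P=cloud(n,d,(z['K'],z['M']))
    hsv=cv2.cvtColor(im,cv2.COLOR_RGB2HSV)
    box={'scene':(265,390,110,225),'side':(215,350,135,215)}[n]
    ob={'scene':(195,230,235,290),'side':(340,425,285,330)}[n]
    def rep(tag,lo,hi,b,smin=110,hsvmin=50):
        m=(hsv[...,0]>=lo)&(hsv[...,0]<=hi)&(hsv[...,1]>smin)&(hsv[...,2]>hsvmin)
        bb=np.zeros_like(m); bb[b[2]:b[3],b[0]:b[1]]=1; m&=bb
        k,l,s,c=cv2.connectedComponentsWithStats(m.astype(np.uint8))
        for i in range(1,k):
            if s[i,4]<8: continue
            Q=P[l==i]; Q=Q[~np.isnan(Q[:,0])]
            if len(Q)<5: continue
            mu=np.median(Q,0); w,V=np.linalg.eigh(np.cov((Q-mu).T)); 
            print(n,tag,s[i].tolist(),mu.round(3),'len',(4*np.sqrt(w[::-1])).round(3),'dir',V[:,2].round(2))
    rep('blue',100,125,box); rep('green',55,85,box); rep('orange',5,16,box); rep('orange',5,16,ob)
    # white faces: fit planes by normals
    b=box; sub=P[b[2]:b[3],b[0]:b[1]]
    m=(hsv[...,1]<50)&(hsv[...,2]>150)&(P[...,2]>0.03)&(P[...,2]<0.2)
    bb=np.zeros_like(m); bb[b[2]:b[3],b[0]:b[1]]=1; m&=bb
    k,l,s,c=cv2.connectedComponentsWithStats(m.astype(np.uint8))
    for i in range(1,k):
        if s[i,4]<40: continue
        Q=P[l==i];mu=Q.mean(0);U=np.linalg.svd(Q-mu)[2][2];U*=np.sign(U[2])
        print(n,'white',s[i].tolist(),mu.round(3),'n',U.round(3),'tilt',np.degrees(np.arccos(U[2])).round(1),'yaw',np.degrees(np.arctan2(-U[1],-U[0])).round(1))
z=np.load('scene0.npz')
a=cv2.resize(z['im'][110:220,260:420],(800,550),interpolation=cv2.INTER_CUBIC); save('rests',a)
E
```

```text
scene blue [371, 150, 7, 14, 52] [0.602 0.237 0.123] len [0.161 0.046 0.014] dir [-0.53  0.63 -0.57]
scene blue [378, 161, 12, 11, 54] [0.653 0.224 0.123] len [0.066 0.017 0.012] dir [-0.06  1.   -0.02]
scene blue [337, 179, 20, 9, 134] [0.585 0.125 0.073] len [0.114 0.047 0.023] dir [-0.8   0.25 -0.55]
scene green [386, 127, 4, 11, 24] [0.551 0.37  0.128] len [0.039 0.014 0.01 ] dir [-0.47  0.03  0.88]
scene green [360, 133, 20, 8, 115] [0.481 0.359 0.071] len [0.108 0.055 0.022] dir [-0.82  0.17 -0.54]
scene orange [360, 175, 7, 13, 55] [0.652 0.124 0.124] len [0.218 0.041 0.015] dir [-0.51  0.6  -0.62]
scene orange [365, 183, 22, 16, 104] [0.706 0.12  0.122] len [0.178 0.062 0.015] dir [-0.27  0.83 -0.48]
scene orange [214, 240, 12, 24, 207] [ 0.487 -0.308  0.019] len [0.101 0.029 0.019] dir [-0.71  0.71 -0.01]
scene white [356, 135, 34, 13, 208] [0.517 0.35  0.072] n [-0.506 -0.109  0.855] tilt 31.2 yaw 12.2
scene white [342, 158, 48, 13, 399] [0.569 0.236 0.075] n [-0.502  0.033  0.864] tilt 30.2 yaw -3.8
scene white [331, 181, 50, 16, 332] [0.633 0.116 0.083] n [-0.515  0.054  
[... 531 characters left out ...]
side green [226, 162, 18, 17, 96] [0.475 0.359 0.069] len [0.086 0.024 0.008] dir [-0.87 -0.08 -0.5 ]
side orange [349, 296, 36, 16, 441] [ 0.479 -0.312  0.017] len [0.089 0.031 0.016] dir [-0.7   0.72 -0.  ]
side white [229, 144, 41, 43, 337] [0.532 0.349 0.078] n [-0.5   -0.066  0.864] tilt 30.3 yaw 7.5
side white [241, 152, 16, 11, 66] [0.539 0.385 0.088] n [-0.451  0.12   0.884] tilt 27.8 yaw -14.9
side white [253, 153, 51, 46, 796] [0.569 0.234 0.073] n [-0.501 -0.002  0.865] tilt 30.1 yaw 0.3
side white [318, 173, 15, 16, 79] [0.655 0.091 0.093] n [-0.516  0.029  0.856] tilt 31.1 yaw -3.2
side white [285, 188, 26, 20, 162] [0.576 0.107 0.047] n [-0.502  0.042  0.864] tilt 30.2 yaw -4.7
```

View pics/rests.png

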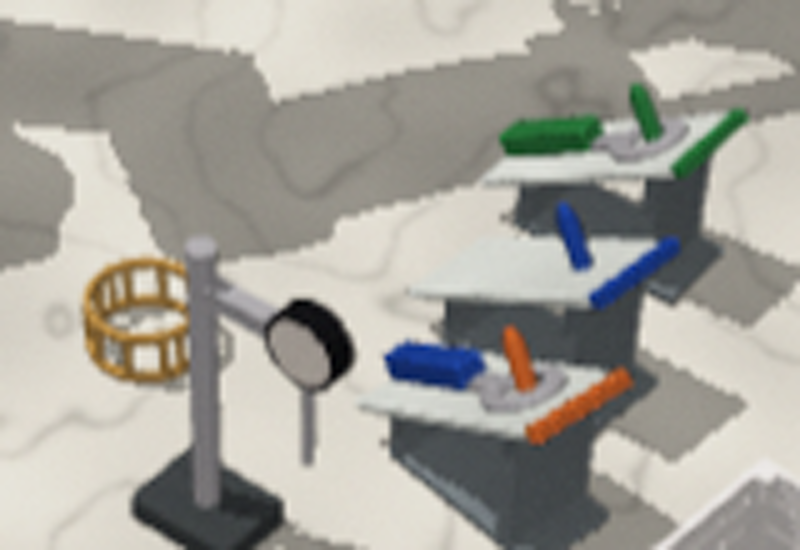

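```bash
python3 - <<'E'
from h import *
T=tool(); print(T.round(3)); print(np.degrees(np.arctan2(T[1,2],T[0,2])))
z=np.load('scene0.npz'); P=cloud('scene',z['d'],(z['K'],z['M']))
Q=P.reshape(-1,3); Q=Q[(Q[:,0]>.3)&(Q[:,0]<.7)&(Q[:,1]>-.35)&(Q[:,1]<.3)]
h=Q[Q[:,2]>.165]
for p in h[:: max(1,len(h)//30)]: print(p.round(3))
for n,u,v in [('cage',290,173),('base',301,213),('tin',219,216),('bA',199,249),('bB',244,249),('ring',216,280),('bottle',304,244)]: print(n,P[v,u].round(3))
E
```

```text
[[ 0.923 -0.001  0.385  0.231]
 [-0.385 -0.001  0.923  0.553]
 [-0.    -1.    -0.001  0.249]
 [ 0.     0.     0.     1.   ]]
67.37974519659448
[ 0.526 -0.025  0.231]
[ 0.535 -0.022  0.227]
[ 0.527 -0.031  0.216]
[ 0.535 -0.034  0.215]
[ 0.529 -0.033  0.203]
[ 0.545 -0.028  0.206]
[ 0.557 -0.024  0.207]
[ 0.563 -0.022  0.206]
[ 0.551 -0.026  0.198]
[ 0.608 -0.014  0.226]
[ 0.571 -0.026  0.206]
[ 0.614 -0.009  0.223]
[ 0.577 -0.024  0.205]
[ 0.623 -0.01   0.225]
[ 0.594 -0.028  0.215]
[ 0.538 -0.034  0.179]
[ 0.608 -0.026  0.218]
[ 0.544 -0.028  0.175]
[ 0.629 -0.024  0.227]
[ 0.598 -0.028  0.206]
[ 0.539 -0.032  0.166]
[ 0.634 -0.021  0.221]
[ 0.626 -0.024  0.214]
[ 0.62  -0.026  0.207]
[ 0.614 -0.029  0.201]
[ 0.612 -0.03   0.197]
[ 0.604 -0.026  0.185]
[ 0.605 -0.027  0.183]
[ 0.611 -0.025  0.181]
[ 0.627 -0.026  0.189]
[ 0.629 -0.023  0.18 ]
cage [ 0.363  0.085 -0.002]
base [ 0.541 -0.034  0.018]
tin [ 0.406 -0.244  0.062]
bA [ 0.434 -0.345  0.019]
bB [ 0.524 -0.25   0.014]
ring [ 0.544 -0.37  -0.002]
bottle [ 0.73  -0.201  0.17 ]
```

>>> play_rows(
  commands=[
    [30,-40,60,0.1,1],
    [60,-80,80,0.2,1],
    [90,-120,80,0.31,1],
    [115,-160,80,0.31,1],
    [145,-200,80,0.31,1],
    [170,-235,80,0.31,1],
    [195,-270,80,0.31,1],
    [220,-305,80,0.31,1],
    [245,-340,80,0.31,1],
    [270,-370,80,0.31,1],
  ],
)

```text
time_s: 0.98
eef_pos: [0.4619, 0.2341, 0.3299]
tool_rot: [-1.57, 0.066, -0.066]
wrist_force: [0.4, 1.6, -0.7]
finger_gap: 1.001
```

>>> play_rows(
  commands=[
    [0,0,0,0,1],
    [0,0,0,0,1],
  ],
)

```text
time_s: 1.15
eef_pos: [0.4623, 0.234, 0.3295]
tool_rot: [-1.57, 0.071, -0.07]
wrist_force: [-0.5, -0.0, -0.4]
finger_gap: 1.002
```

```bash
python3 - <<'E'
from h import *
T=tool(); print(T.round(3)); KM=w2c('wrist'); im,d=viewer.snapshot('wrist'); save('w1',im); np.savez('w1.npz',im=im,d=d,K=KM[0],M=KM[1]); print(status.state()['time_s'],(d>0).mean())
E
```

```text
[[ 0.996 -0.001  0.089  0.462]
 [-0.089 -0.     0.996  0.234]
 [-0.001 -1.    -0.     0.329]
 [ 0.     0.     0.     1.   ]]
1.2 0.99580859375
```

View pics/w1.png

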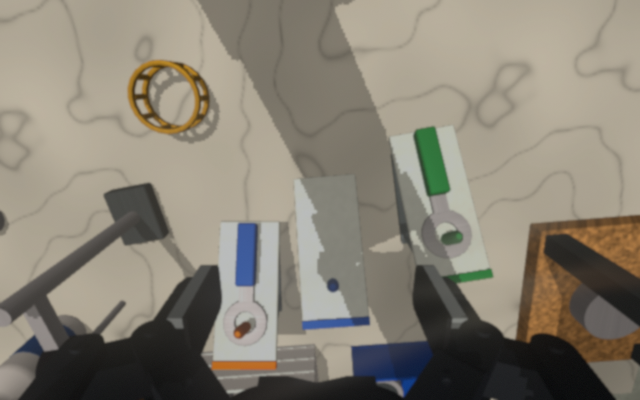

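```bash
cat > meas.py <<'E'
from h import *
def comp(m,b):
    q=np.zeros_like(m); q[b[1]:b[3],b[0]:b[2]]=m[b[1]:b[3],b[0]:b[2]]
    k,l,s,c=cv2.connectedComponentsWithStats(q.astype(np.uint8)); i=1+np.argmax(s[1:,4]); return l==i
def face(P,m,tag):
    Q=P[m]; Q=Q[~np.isnan(Q[:,0])]
    for _ in range(3):
        mu=Q.mean(0);n=np.linalg.svd(Q-mu,full_matrices=False)[2][2];n*=np.sign(n[2]); Q=Q[abs((Q-mu)@n)<.004]
    x=-np.array([n[0],n[1],0]);x/=np.linalg.norm(x)
    c=cv2.minAreaRect(((Q-mu)[:,:2]*1000).astype(np.float32)) 
    print(tag,'n',n.round(3),'tilt',np.degrees(np.arccos(n[2])).round(2),'yaw',np.degrees(np.arctan2(x[1],x[0])).round(2),'mu',mu.round(4),'off',(n@mu).round(4),'minrect',c[1],c[2])
    return n,mu
def planar(P,m,tag):
    Q=P[m]; Q=Q[~np.isnan(Q[:,0])]; mu=np.median(Q,0); Q=Q[np.linalg.norm(Q-mu,axis=1)<.08]; mu=Q.mean(0)
    V=np.linalg.svd(Q-mu,full_matrices=False)[2]; v=V[0]; v=v*np.sign(v[0]); r=cv2.minAreaRect((Q[:,:2]*1000).astype(np.float32))
    print(tag,'mu',mu.round(4),'dir',v.round(3),'yaw',np.degrees(np.arctan2(v[1],v[0])).round(2),'rect',np.round(r[0],1),np.round(r[1],1),round(r[2],1),'x/y/z rng',Q.min(0).round(3),Q.max(0).round(3)); return Q
E
python3 - <<'E'
from meas import *
z=np.load('w1.npz'); im,d=z['im'],z['d']; P=cloud('wrist',d,(z['K'],z['M'])); h=cv2.cvtColor(im,cv2.COLOR_RGB2HSV)
B=(h[...,0]>100)&(h[...,0]<125)&(h[...,1]>110); O=(h[...,0]<18)&(h[...,1]>120)
W=(h[...,1]<60)&(P[...,2]>.02)&(P[...,2]<.2)
W=cv2.erode(W.astype(np.uint8),np.ones((3,3)))>0
fo=face(P,comp(W&(P[...,1]>.08),(216,215,282,310)),'Oface'); fb=face(P,comp(W,(292,172,370,330)),'Bface')
planar(P,comp(B,(230,215,262,290)),'bluegrip'); planar(P,comp(B,(295,310,375,335)),'Bstrip'); planar(P,comp(O,(205,350,285,375)),'Ostrip')
for tag,m,f in [('Bpeg',comp(B,(320,270,345,300)),fb),('Opeg',comp(O,(225,310,265,345)),fo)]:
    Q=P[m]; n,mu=f; t=(Q-mu)@n; Q=Q[t>.004]; t=t[t>.004]; R=Q-t[:,None]*n; print(tag,len(Q),'root',np.median(R,0).round(4),'mid',((R.min(0)+R.max(0))/2).round(4),'t',t.min().round(3),t.max().round(3))
E
```

```text
Oface n [-0.5    0.046  0.865] tilt 30.16 yaw -5.21 mu [0.6001 0.1335 0.0621] off -0.2405 minrect (77.94348907470703, 98.65654754638672) 85.26200866699219
Bface n [-0.501  0.002  0.866] tilt 30.04 yaw -0.2 mu [0.5741 0.2384 0.0783] off -0.2192 minrect (77.0445327758789, 150.60244750976562) 89.72596740722656
bluegrip mu [0.5776 0.1326 0.0721] dir [ 0.862 -0.08   0.5  ] yaw -5.33 rect [576.8 132.4] [21.7 65.6] 84.7 x/y/z rng [0.544 0.119 0.051] [0.61  0.146 0.091]
Bstrip mu [0.6495 0.2367 0.1242] dir [ 0.002  1.    -0.   ] yaw 89.88 rect [649.4 238. ] [76.9  8.6] 90.0 x/y/z rng [0.645 0.2   0.121] [0.654 0.276 0.128]
Ostrip mu [0.7033 0.1203 0.1244] dir [ 0.092  0.996 -0.003] yaw 84.73 rect [703.3 120. ] [79.9  9.9] 83.9 x/y/z rng [0.696 0.08  0.119] [0.712 0.159 0.128]
Bpeg 16 root [0.6126 0.2381 0.1005] mid [0.6125 0.2385 0.1005] t 0.043 0.046
Opeg 74 root [0.6642 0.1254 0.0995] mid [0.6644 0.1249 0.0998] t 0.036 0.047
```

The wrist view shows the blue gauge centred at about (246,270) on the orange rest, the empty blue peg at (333,285), and the green gauge hung at (440,190). The fits look consistent, so I'll go and grip blue at mid-grip.

>>> play_rows(
  commands=[
    [25,-20,-25,0,0],
    [48,-40,-50,0,0],
    [72,-60,-75,0,0],
    [96,-80,-105,0,0],
    [120,-102,-135,0,0],
    [120,-102,-170,0,0],
    [120,-102,-200,0,0],
    [120,-102,-200,0,0],
  ],
)

```text
time_s: 1.87
eef_pos: [0.576, 0.1346, 0.1215]
tool_rot: [-1.572, 0.076, -0.056]
wrist_force: [-1.6, 0.1, -2.2]
finger_gap: 0.498
```

```bash
python3 - <<'E'
from h import *
T=tool(); print(T.round(4)); KM=w2c('wrist'); im,d=viewer.snapshot('wrist'); save('w2',im); np.savez('w2.npz',im=im,d=d,K=KM[0],M=KM[1]); print(status.state()['finger_gap'])
E
```

```text
[[ 0.9964 -0.0129  0.0835  0.576 ]
 [-0.0835 -0.0015  0.9965  0.1346]
 [-0.0127 -0.9999 -0.0025  0.1215]
 [ 0.      0.      0.      1.    ]]
0.5041079280291841
```

View pics/w2.png

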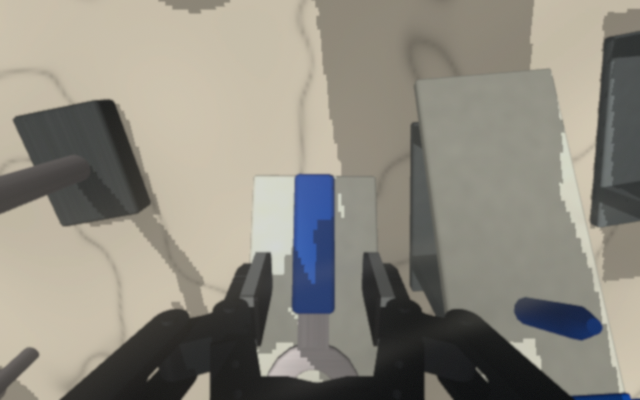

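The grip at columns 293-335 sits midway between the pads at 258 and 375. Next I'll descend.

>>> play_rows(
  commands=[
    [0,0,-20,0,0],
    [0,0,-40,0,0],
    [0,0,-40,0,0],
    [0,0,-40,0,0],
  ],
)

```text
time_s: 2.25
eef_pos: [0.5813, 0.1353, 0.0915]
tool_rot: [-1.57, 0.065, -0.066]
wrist_force: [-0.1, -0.6, -0.7]
finger_gap: 0.498
```

>>> play_rows(
  commands=[
    [0,-2,-8,0,0],
    [0,-2,-12,0,0],
    [0,-2,-12,0,0],
    [0,-2,-12,0,-0.5],
    [0,-2,-12,0,-1],
    [0,-2,-12,0,-1],
    [0,-2,-12,0,-1],
    [0,-2,-12,0,-1],
  ],
  newtons=70,
)

```text
time_s: 2.92
eef_pos: [0.5817, 0.1321, 0.0789]
tool_rot: [-1.57, 0.066, -0.067]
wrist_force: [-2.9, -1.6, 6.8]
finger_gap: 0.262
```

>>> play_rows(
  commands=[
    [0,0,0,0,-1],
    [0,0,0,0,-1],
  ],
)

```text
time_s: 3.08
eef_pos: [0.5817, 0.1321, 0.0789]
tool_rot: [-1.57, 0.066, -0.067]
wrist_force: [-2.5, -0.0, 6.2]
finger_gap: 0.26
```

>>> play_rows(
  commands=[
    [2,0,3,0,-1],
    [-3,1,12,0,-1],
    [-9,1,22,0,-1],
    [-16,2,34,0,-1],
    [-23,2,46,0,-1],
    [-30,3,58,0,-1],
    [-30,3,72,0,-1],
    [-30,3,85,0,-1],
    [-30,3,85,0,-1],
    [-30,3,85,0,-1],
  ],
)

```text
time_s: 3.92
eef_pos: [0.5521, 0.1351, 0.1641]
tool_rot: [-1.569, 0.065, -0.069]
wrist_force: [0.2, 0.2, -2.6]
finger_gap: 0.256
```

```bash
python3 - <<'E'
from h import *
T=tool(); print(T.round(4)); KM=w2c('wrist'); im,d=viewer.snapshot('wrist'); np.savez('w3.npz',im=im,d=d,K=KM[0],M=KM[1])
a,da=viewer.snapshot('side'); KM=w2c('side'); np.savez('s3.npz',im=a,d=da,K=KM[0],M=KM[1])
b=cv2.resize(a[110:235,180:380],(640,400)); save('w3',np.vstack([im[::2,::2],b[::2,::2]])) 
save('w3',np.hstack([cv2.resize(im,(400,250)),cv2.resize(a[110:235,180:380],(400,250))]))
E
```

```text
[[ 9.964e-01  2.400e-03  8.470e-02  5.521e-01]
 [-8.470e-02  3.000e-04  9.964e-01  1.351e-01]
 [ 2.400e-03 -1.000e+00  5.000e-04  1.641e-01]
 [ 0.000e+00  0.000e+00  0.000e+00  1.000e+00]]
```

View pics/w3.png

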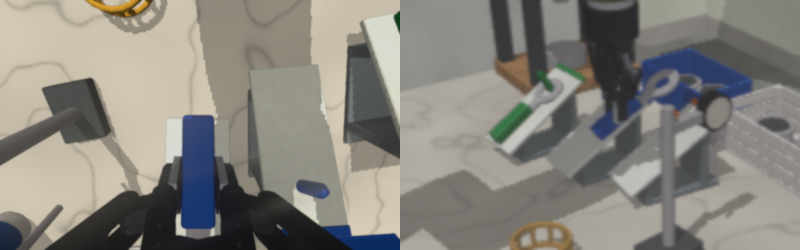

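The gauge is off the peg and held, and still tilted in the side view. I'll measure its pose in hand and work out the shift to the blue peg.

```bash
cat > inhand.py <<'E'
from meas import *
def inhand(f,lo,hi,box,Tcp,half=40):
    z=np.load(f); P=cloud('wrist',z['d'],(z['K'],z['M'])); h=cv2.cvtColor(z['im'],cv2.COLOR_RGB2HSV)
    m=comp((h[...,0]>=lo)&(h[...,0]<=hi)&(h[...,1]>110),box)
    m=cv2.erode(m.astype(np.uint8),np.ones((3,3)))>0
    Q=P[m]; Q=Q[~np.isnan(Q[:,0])]
    for _ in range(4):
        mu=Q.mean(0); n=np.linalg.svd(Q-mu,full_matrices=False)[2][2]; n*=np.sign(n[2]); Q=Q[abs((Q-mu)@n)<.003]
    r=cv2.minAreaRect((Q[:,:2]*1000).astype(np.float32))
    V=np.linalg.svd(Q-mu,full_matrices=False)[2]; v=V[0]*np.sign(V[0]@Tcp[:3,0])
    s=(Q-mu)@v; w=(Q-mu)@np.cross(n,v)
    print('n',n.round(3),'slope',np.degrees(np.arcsin(v[2])).round(2),'yaw',np.degrees(np.arctan2(v[1],v[0])).round(2),'s',s.min().round(4),s.max().round(4),'w',w.min().round(4),w.max().round(4),'mu',mu.round(4))
    back=mu+s.min()*v+(w.min()+w.max())/2*np.cross(n,v)  # free end, top
    front=mu+s.max()*v+(w.min()+w.max())/2*np.cross(n,v)
    return v,n,back,front
E
python3 - <<'E'
from inhand import *
T=tool()
v,n,b,f=inhand('w3.npz',100,125,(280,170,360,380),T)
print('back',b,'front',f)
e=b+.125*v-.02*n; print('eye(from back)',e.round(4),'mid rel tcp',(b+.04*v-T[:3,3]).round(4))
z=np.array([-.5,.002,.866]);R=np.array([.6125,.238,.1]); r=e-R; print('eye rel tcp',(e-T[:3,3]).round(4),'to tip(55mm):',(R+.055*z-e).round(4))
E
```

```text
n [-0.498  0.047  0.866] slope 30.01 yaw -5.12 s -0.0409 0.0365 w -0.0116 0.0114 mu [0.5493 0.1344 0.1583]
back [0.51398993 0.13751449 0.13786687] front [0.58075102 0.13152879 0.1765805 ]
eye(from back) [0.6318 0.1269 0.1831] mid rel tcp [-0.0025 -0.0005 -0.0042]
eye rel tcp [ 0.0808 -0.008   0.0209] to tip(55mm): [-0.0468  0.1112 -0.0354]
```

>>> play_rows(
  commands=[
    [-10,20,5,0.03,-1],
    [-24,45,5,0.06,-1],
    [-36,70,5,0.089,-1],
    [-48,95,5,0.089,-1],
    [-48,103,0,0.089,-1],
    [-48,103,-15,0.089,-1],
    [-48,103,-30,0.089,-1],
    [-48,103,-30,0.089,-1],
    [-48,103,-30,0.089,-1],
    [-48,103,-30,0.089,-1],
  ],
)

```text
time_s: 4.85
eef_pos: [0.5034, 0.2377, 0.1328]
tool_rot: [-1.571, -0.002, 0.003]
wrist_force: [0.2, -0.0, -2.0]
finger_gap: 0.26
```

```bash
python3 - <<'E'
from inhand import *
T=tool(); print(T[:3,3].round(4),'yaw',np.degrees(np.arctan2(T[1,0],T[0,0])).round(2))
KM=w2c('wrist'); im,d=viewer.snapshot('wrist'); np.savez('w4.npz',im=im,d=d,K=KM[0],M=KM[1])
v,n,b,f=inhand('w4.npz',100,125,(280,170,360,380),T)
e=b+.125*v-.02*n; z=np.array([-.5,.002,.866]);R=np.array([.6125,.238,.1]); q=e-R; t=q@z; print('eye',e.round(4),'t',t.round(4),'off',(q-t*z).round(4))
a,da=viewer.snapshot('side'); sc,ds=viewer.snapshot('scene'); 
for nm,ii,dd in [('s4',a,da),('c4',sc,ds)]: np.savez(nm+'.npz',im=ii,d=dd)
save('w4',np.hstack([cv2.resize(im,(400,250)),cv2.resize(a[120:220,220:380],(400,250))]))
E
```

```text
[0.5034 0.2377 0.1328] yaw 0.21
n [-0.498  0.001  0.867] slope 29.86 yaw -0.06 s -0.0408 0.0366 w -0.0115 0.0115 mu [0.5004 0.2366 0.127 ]
eye [0.5833 0.2365 0.1515] t 0.0592 off [ 0.0004 -0.0016  0.0003]
```

View pics/w4.png

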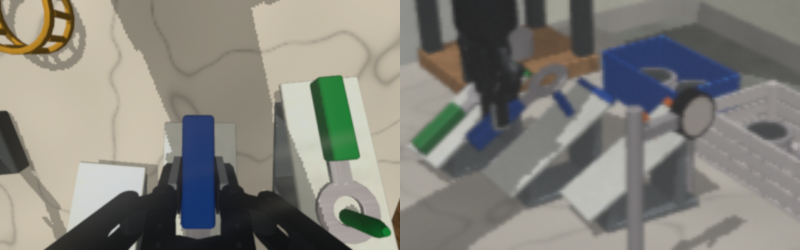

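The ring at (545,85) in the right half stands lined up just above the blue peg tip, within 2 mm of the axis. I'll insert along the peg axis.

>>> play_rows(
  commands=[
    [5,1,-8,0,-1],
    [10,1,-17,0,-1],
    [15,1,-26,0,-1],
    [20,1,-35,0,-1],
    [24,1,-42,0,-1],
    [24,1,-42,0,-1],
  ],
)

```text
time_s: 5.5
eef_pos: [0.5266, 0.2383, 0.0881]
tool_rot: [-1.572, -0.0, 0.006]
wrist_force: [-0.5, 0.3, -1.3]
finger_gap: 0.26
```

>>> play_rows(
  commands=[
    [2,0,-4,0,-1],
    [4,0,-7,0,-1],
    [4,0,-7,0,-1],
  ],
)

```text
time_s: 5.75
eef_pos: [0.5314, 0.2389, 0.0834]
tool_rot: [-1.571, -0.003, 0.003]
wrist_force: [-0.0, 0.0, -1.7]
finger_gap: 0.261
```

>>> play_rows(
  commands=[
    [1,0,-1.7,0,-1],
    [1.5,0,-2.6,0,-1],
    [1.5,0,-2.6,0,-1],
    [1.5,0,-2.6,0,-1],
  ],
)

```text
time_s: 6.08
eef_pos: [0.533, 0.2392, 0.0817]
tool_rot: [-1.571, -0.004, 0.003]
wrist_force: [-0.7, 0.6, 0.5]
finger_gap: 0.261
```

Light contact with the face is starting. One more small step, then I'll open slowly.

>>> play_rows(
  commands=[
    [0.5,0,-1,0,-1],
    [0.5,0,-1,0,-1],
    [0.5,0,-1,0,-0.4],
    [0.5,0,-1,0,-0.3],
    [0.5,0,-1,0,-0.1],
    [0.5,0,-1,0,0],
    [0.5,0,-1,0,0],
  ],
)

```text
time_s: 6.67
eef_pos: [0.5333, 0.239, 0.0802]
tool_rot: [-1.571, -0.003, 0.003]
wrist_force: [0.2, 0.4, 0.0]
finger_gap: 0.501
```

>>> play_rows(
  commands=[
    [0,0,15,0,0],
    [0,0,45,0,0],
    [-20,0,80,0,0],
    [-50,-20,115,0,0],
    [-50,-50,150,0,0],
    [-50,-50,180,0,0],
    [-50,-50,200,0,0],
    [-50,-50,200,0,0],
  ],
)

```text
time_s: 7.33
eef_pos: [0.4858, 0.1891, 0.2872]
tool_rot: [-1.568, -0.011, -0.006]
wrist_force: [1.2, 0.1, 0.1]
finger_gap: 0.503
```

```bash
cat > chk.py <<'E'
from meas import *
KM=w2c('wrist'); im,d=viewer.snapshot('wrist'); np.savez('w5.npz',im=im,d=d,K=KM[0],M=KM[1]); save('w5',im)
P=cloud('wrist',d,KM); h=cv2.cvtColor(im,cv2.COLOR_RGB2HSV)
E
python3 - <<'E'
from chk import *
B=(h[...,0]>100)&(h[...,0]<125)&(h[...,1]>110)
g=B&(P[...,1]>.19)&(P[...,1]<.28)&(P[...,0]>.46)&(P[...,0]<.6)&(P[...,2]>.02)&(P[...,2]<.12)
Q=planar(P,g,'bluegrip'); print('heights over face',((Q@np.array([-.501,.002,.866]))+.2192).round(4)[::60])
print(tool().round(3)[:3,3])
E
```

```text
bluegrip mu [0.5244 0.2374 0.0725] dir [0.866 0.    0.499] yaw 0.01 rect [523.9 237.6] [66.5 21.9] 0.3 x/y/z rng [0.491 0.227 0.051] [0.557 0.249 0.092]
heights over face [0.0196 0.02   0.0199 0.0198 0.0203 0.0205 0.0186 0.0206 0.0183 0.0201
 0.0207 0.0196 0.0192 0.0189 0.0199 0.0202 0.02   0.02   0.0192 0.0189
 0.0211 0.019  0.0205 0.0207 0.0199]
[0.485 0.189 0.284]
```

View pics/w5.png

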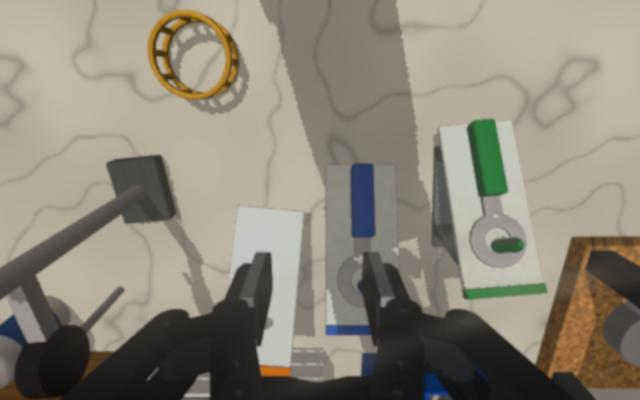

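Blue lies flat, its grip top 20 mm off the face all along, yaw 0. The picture shows it home at (362,240) and green untouched. Next the orange gauge.

>>> play_rows(
  commands=[
    [-10,-20,20,-0.1,0],
    [-25,-60,30,-0.22,0],
    [-35,-100,30,-0.34,0],
    [-35,-140,30,-0.46,0],
    [-35,-180,30,-0.58,0],
    [-35,-220,30,-0.7,0],
    [-35,-260,30,-0.785,0],
    [-35,-300,30,-0.785,0],
    [-35,-340,30,-0.785,0],
    [-35,-380,30,-0.785,0],
  ],
)

```text
time_s: 8.22
eef_pos: [0.4475, -0.1926, 0.3085]
tool_rot: [-1.483, 0.612, -0.608]
wrist_force: [0.8, 1.1, -0.3]
finger_gap: 0.502
```

>>> play_rows(
  commands=[
    [0,-40,0,0,0],
    [0,-80,0,0,0],
    [0,-80,0,0,0],
    [0,-80,0,0,0],
  ],
)

```text
time_s: 8.55
eef_pos: [0.4473, -0.2725, 0.3077]
tool_rot: [-1.481, 0.616, -0.61]
wrist_force: [-0.2, 1.1, -0.6]
finger_gap: 0.5
```

```bash
python3 - <<'E'
from chk import *
T=tool(); print(T.round(3), status.state()['joint_positions'].round(2))
O=(h[...,0]<18)&(h[...,1]>120)&(P[...,2]<.04)&(P[...,2]>.004)
Q=planar(P,O,'grip')
top=O&(P[...,2]>.016); Q=planar(P,top,'griptop'); print('ztop',np.median(Q[:,2]).round(4))
E
```

```text
[[ 0.709 -0.003  0.705  0.448]
 [-0.705  0.002  0.709 -0.271]
 [-0.004 -1.    -0.     0.308]
 [ 0.     0.     0.     1.   ]] [-0.64 -0.09  1.61  0.    1.63 -1.43]
grip mu [ 0.304  -0.5407  0.0201] dir [ 0.967 -0.249 -0.058] yaw -14.44 rect [ 300.8 -568.9] [118.9  79.3] 0.0 x/y/z rng [ 0.241 -0.609  0.004] [ 0.36  -0.529  0.04 ]
griptop mu [ 0.3002 -0.5328  0.0285] dir [ 0.998 -0.07   0.005] yaw -3.99 rect [ 299.9 -566.3] [ 73.8 120.7] 89.9 x/y/z rng [ 0.24  -0.603  0.016] [ 0.36  -0.529  0.04 ]
ztop 0.0287
```

View pics/w5.png

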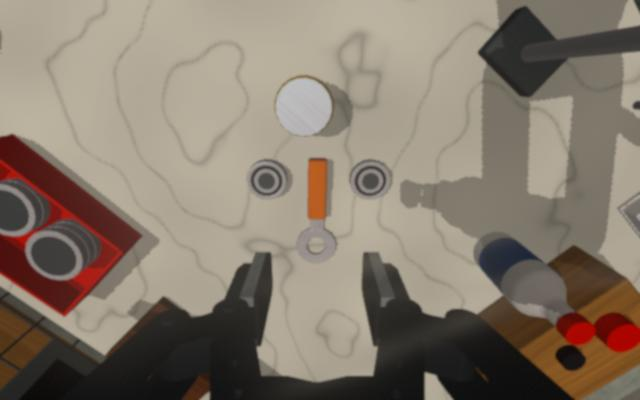

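The orange gauge is at (317,188), between the bearings at (268,179) and (370,180), with the tin at (304,105). My mask also caught the red crate, so I'll limit it to the gauge.

```bash
python3 - <<'E'
from inhand import *
z=np.load('w5.npz'); P=cloud('wrist',z['d'],(z['K'],z['M']))
v,n,b,f=inhand('w5.npz',0,18,(295,150,340,225),tool())
print('back',b.round(4),'front',f.round(4),'mid',((b+f)/2).round(4))
for n_,u,v_ in [('ba',268,179),('bb',370,180),('tin',304,105),('ringN',330,244),('bench',340,300)]: print(n_,P[v_,u].round(4))
E
```

```text
n [-0.003  0.003  1.   ] slope 0.27 yaw -46.07 s -0.0371 0.0393 w -0.0102 0.0104 mu [ 0.4797 -0.3054  0.0199]
back [ 0.4541 -0.2787  0.0198] front [ 0.5071 -0.3337  0.0201] mid [ 0.4806 -0.3062  0.0199]
ba [ 0.4278 -0.3416  0.0146]
bb [ 0.5208 -0.2504  0.0147]
tin [ 0.3956 -0.2406  0.0595]
ringN [ 0.553  -0.3527  0.0059]
bench [ 6.327e-01 -4.090e-01  1.000e-04]
```

>>> play_rows(
  commands=[
    [18,-18,-30,-0.02,-0.25],
    [36,-37,-65,-0.02,-0.25],
    [36,-37,-105,-0.02,-0.25],
    [36,-37,-145,-0.02,-0.25],
    [36,-37,-185,-0.02,-0.25],
    [36,-37,-225,-0.02,-0.25],
    [36,-37,-225,-0.02,-0.25],
    [36,-37,-225,-0.02,-0.25],
  ],
)

```text
time_s: 9.27
eef_pos: [0.4826, -0.3049, 0.0826]
tool_rot: [-1.477, 0.63, -0.619]
wrist_force: [1.1, -0.3, 0.8]
finger_gap: 0.374
```

```bash
python3 - <<'E'
from inhand import *
T=tool(); KM=w2c('wrist'); im,d=viewer.snapshot('wrist'); np.savez('w6.npz',im=im,d=d,K=KM[0],M=KM[1])
P=cloud('wrist',d,KM); h=cv2.cvtColor(im,cv2.COLOR_RGB2HSV)
m=(h[...,0]<18)&(h[...,1]>120)&(P[...,2]>.012)&(P[...,2]<.03)&(abs(P[...,0]-.48)<.06)&(abs(P[...,1]+.306)<.06)
Q=P[m]; L=(Q-T[:3,3])@T[:3,:3]; print(T[:3,3].round(4)); print('tool-frame x rng',L[:,0].min(),L[:,0].max(),'z rng',L[:,2].min(),L[:,2].max()); r=cv2.minAreaRect((L[:,[0,2]]*1000).astype(np.float32)); print(r)
E
```

```text
[ 0.4826 -0.3049  0.0826]
tool-frame x rng -0.03829370568481857 0.04099687172389886 z rng -0.014314869946922914 0.009257261995298883
((1.3528404235839844, -2.525754928588867), (23.561765670776367, 79.28955841064453), 89.98197174072266)
```

>>> play_rows(
  commands=[
    [1,-1,-20,0,-0.25],
    [1,-1,-40,0,-0.25],
    [1,-1,-40,0,-0.25],
    [1,-1,-40,0,-0.25],
  ],
)

```text
time_s: 9.65
eef_pos: [0.4864, -0.3093, 0.0477]
tool_rot: [-1.479, 0.624, -0.627]
wrist_force: [0.7, 1.3, 0.1]
finger_gap: 0.373
```

```bash
python3 - <<'E'
from inhand import *
T=tool(); KM=w2c('wrist'); im,d=viewer.snapshot('wrist'); np.savez('w6.npz',im=im,d=d,K=KM[0],M=KM[1])
P=cloud('wrist',d,KM); h=cv2.cvtColor(im,cv2.COLOR_RGB2HSV)
m=(h[...,0]<18)&(h[...,1]>120)&(P[...,2]>.012)&(P[...,2]<.03)&(abs(P[...,0]-.48)<.06)&(abs(P[...,1]+.306)<.06)
Q=P[m]; L=(Q-T[:3,3])@T[:3,:3]; print(T[:3,3].round(4)); r=cv2.minAreaRect((L[:,[0,2]]*1000).astype(np.float32)); print(r)
E
```

```text
[ 0.4864 -0.3093  0.0477]
((-4.904052734375, -2.301152229309082), (23.569225311279297, 79.61150360107422), 89.96409606933594)
```

>>> play_rows(
  commands=[
    [-2,-2,-10,0,-0.25],
    [-2,-2,-18,0,-0.25],
    [-2,-2,-18,0,-0.25],
    [-2,-2,-18,0,-0.25],
  ],
)

```text
time_s: 10.03
eef_pos: [0.4828, -0.3107, 0.0267]
tool_rot: [-1.478, 0.627, -0.625]
wrist_force: [-0.5, 0.2, 0.5]
finger_gap: 0.376
```

>>> play_rows(
  commands=[
    [0,0,0,0,-0.5],
    [0,0,0,0,-1],
    [0,0,0,0,-1],
    [0,0,0,0,-1],
    [0,0,0,0,-1],
    [0,0,0,0,-1],
  ],
  newtons=60,
)

```text
time_s: 10.53
eef_pos: [0.4834, -0.3111, 0.0275]
tool_rot: [-1.479, 0.626, -0.626]
wrist_force: [0.3, 0.6, 2.0]
finger_gap: 0.257
```

>>> play_rows(
  commands=[
    [0,0,15,0,-1],
    [0,0,40,0,-1],
    [0,0,75,0,-1],
    [0,0,110,0,-1],
    [0,0,145,0,-1],
    [0,0,180,0,-1],
    [0,0,215,0,-1],
    [0,0,250,0,-1],
    [0,0,285,0,-1],
    [0,0,285,0,-1],
  ],
)

```text
time_s: 11.37
eef_pos: [0.4854, -0.3126, 0.3214]
tool_rot: [-1.482, 0.616, -0.636]
wrist_force: [1.5, -1.1, 0.0]
finger_gap: 0.258
```

```bash
python3 - <<'E'
from inhand import *
T=tool(); KM=w2c('wrist'); im,d=viewer.snapshot('wrist'); np.savez('w7.npz',im=im,d=d,K=KM[0],M=KM[1])
P=cloud('wrist',d,KM); h=cv2.cvtColor(im,cv2.COLOR_RGB2HSV)
print(T[:3,3].round(4))
v,n,b,f=inhand('w7.npz',0,18,(270,160,370,390),T)
print('back,tool frame',((b-T[:3,3])@T[:3,:3]).round(4),'v in tool',(v@T[:3,:3]).round(3)); e=b+.125*v-.02*n; print('eye tool',((e-T[:3,3])@T[:3,:3]).round(4))
E
```

```text
[ 0.4854 -0.3126  0.3214]
n [-0.013  0.008  1.   ] slope 0.87 yaw -45.34 s -0.0356 0.043 w -0.0118 0.0118 mu [ 0.4795 -0.3075  0.3136]
back,tool frame [-0.0435  0.0078 -0.0011] v in tool [ 1.    -0.003  0.009]
eye tool [0.0816 0.0275 0.0002]
```

>>> play_rows(
  commands=[
    [0,30,0,0,-1],
    [0,68,0,0.1,-1],
    [0,106,0,0.2,-1],
    [0,144,0,0.3,-1],
    [0,182,0,0.4,-1],
    [0,220,0,0.5,-1],
    [0,258,0,0.6,-1],
    [10,296,0,0.71,-1],
    [20,332,0,0.71,-1],
    [30,368,0,0.71,-1],
  ],
)

```text
time_s: 12.25
eef_pos: [0.5126, 0.059, 0.3106]
tool_rot: [-1.57, 0.072, -0.069]
wrist_force: [0.6, 0.3, -1.5]
finger_gap: 0.263
```

>>> play_rows(
  commands=[
    [12,30,0,0,-1],
    [25,60,0,0,-1],
    [38,77,-10,0,-1],
    [38,77,-40,0,-1],
    [38,77,-75,0,-1],
    [38,77,-110,0,-1],
    [38,77,-120,0,-1],
    [38,77,-120,0,-1],
    [38,77,-120,0,-1],
  ],
)

```text
time_s: 13.0
eef_pos: [0.5508, 0.1339, 0.1921]
tool_rot: [-1.57, 0.073, -0.07]
wrist_force: [0.8, 0.6, -0.8]
finger_gap: 0.261
```

```bash
cat > o.py <<'E'
from inhand import *
T=tool(); KM=w2c('wrist'); im,d=viewer.snapshot('wrist'); np.savez('w8.npz',im=im,d=d,K=KM[0],M=KM[1])
print(T[:3,3].round(4),'yaw',np.degrees(np.arctan2(T[1,0],T[0,0])).round(2))
v,n,b,f=inhand('w8.npz',0,18,(270,160,370,390),T)
e=b+.125*v-.02*n; z=np.array([-.4985,.045,.866]);R=np.array([.664,.1247,.0998]); c=e+.003*n; t=(c-R)@z; print('eye',e.round(4),'t mid-ring',t.round(4),'off',(c-R-t*z).round(4))
E
python3 - <<'E'
from o import *
a,da=viewer.snapshot('side'); sc,ds=viewer.snapshot('scene')
save('w8',np.hstack([cv2.resize(sc[140:220,310:422],(420,300)),cv2.resize(a[110:230,220:388],(380,300))]))
E
```

```text
[0.5508 0.1339 0.1921] yaw -5.21
n [-0.001  0.001  1.   ] slope 0.08 yaw -4.79 s -0.0356 0.0428 w -0.0118 0.0117 mu [0.5424 0.1336 0.1845]
eye [0.6315 0.1261 0.1646] t mid-ring 0.075 off [ 0.0049 -0.002   0.0029]
```

View pics/w8.png

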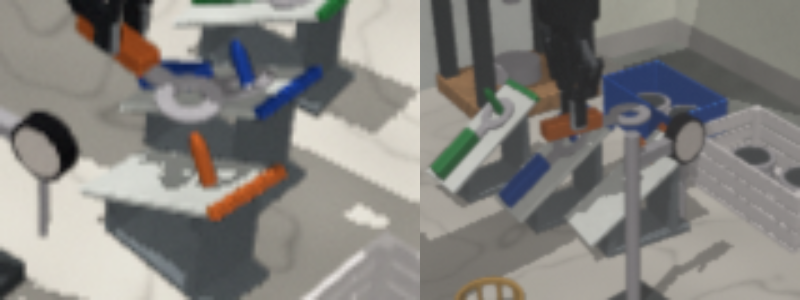

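The flat orange ring stands above the orange peg, at about (187,95) left and (632,115) right. I'll correct by -6 mm in x and +2 mm in y, then go down the axis.

>>> play_rows(
  commands=[
    [-6,2,0,0,-1],
    [-6,2,0,0,-1],
    [-1,2,-9,0,-1],
    [4,1,-18,0,-1],
    [4,1,-18,0,-1],
    [4,1,-18,0,-1],
  ],
)

```text
time_s: 13.65
eef_pos: [0.5547, 0.1348, 0.1727]
tool_rot: [-1.57, 0.074, -0.069]
wrist_force: [0.5, -0.1, -2.1]
finger_gap: 0.262
```

```bash
python3 o.py
```

```text
[0.5547 0.1348 0.1727] yaw -5.22
n [0.001 0.002 1.   ] slope -0.02 yaw -4.81 s -0.0355 0.0428 w -0.0118 0.0118 mu [0.5464 0.1345 0.165 ]
eye [0.6356 0.1269 0.145 ] t mid-ring 0.056 off [-0.0005 -0.0003 -0.0003]
```

>>> play_rows(
  commands=[
    [5,0,-8,0,-1],
    [9,-1,-16,0,-1],
    [14,-1,-24,0,-1],
    [18,-1.5,-31,0,-1],
    [18,-1.5,-31,0,-1],
    [18,-1.5,-31,0,-1],
  ],
)

```text
time_s: 14.2
eef_pos: [0.5729, 0.1334, 0.1421]
tool_rot: [-1.57, 0.073, -0.07]
wrist_force: [0.3, 1.0, -1.8]
finger_gap: 0.263
```

```bash
python3 o.py
```

```text
[0.5729 0.1334 0.1421] yaw -5.21
n [-0.001  0.003  1.   ] slope 0.04 yaw -4.8 s -0.0355 0.0434 w -0.0118 0.0117 mu [0.5645 0.1331 0.1345]
eye [0.6536 0.1255 0.1146] t mid-ring 0.0206 off [-0.0001 -0.0001 -0.0001]
```

On axis to 0.1 mm with no forces. With a light grip I'll push down so the face turns the gauge to the slope.

>>> play_rows(
  commands=[
    [1.5,0,-3,0,-1],
    [2,0,-7,0,-1],
    [2.5,0,-12,0,-1],
    [3,0,-17,0,-1],
    [3,0,-17,0,-1],
  ],
  newtons=20,
)

```text
time_s: 14.67
eef_pos: [0.5755, 0.1337, 0.1254]
tool_rot: [-1.57, 0.072, -0.07]
wrist_force: [-4.8, 0.6, 2.6]
finger_gap: 0.258
```

```bash
python3 o.py
```

```text
[0.5755 0.1337 0.1254] yaw -5.19
n [-0.127  0.011  0.992] slope 7.31 yaw -5.0 s -0.037 0.0416 w -0.012 0.0117 mu [0.5693 0.1332 0.117 ]
eye [0.6588 0.1252 0.1084] t mid-ring 0.0128 off [ 0.0008 -0.      0.0004]
```

Pivoting works: 7° so far with forces of about 5 N. I'll continue.

>>> play_rows(
  commands=[
    [0.5,0,-5,0,-1],
    [1,0,-10,0,-1],
    [2,0,-15,0,-1],
    [3,0,-20,0,-1],
    [3,0,-20,0,-1],
  ],
)

```text
time_s: 15.13
eef_pos: [0.5794, 0.1334, 0.1057]
tool_rot: [-1.57, 0.071, -0.071]
wrist_force: [-3.8, 0.6, 2.4]
finger_gap: 0.263
```

```bash
python3 o.py
```

```text
[0.5794 0.1334 0.1057] yaw -5.2
n [-0.32   0.028  0.947] slope 18.71 yaw -5.21 s -0.0387 0.0392 w -0.0117 0.0115 mu [0.5774 0.1326 0.097 ]
eye [0.6652 0.1245 0.1057] t mid-ring 0.0075 off [ 0.0039 -0.0005  0.0023]
```

>>> play_rows(
  commands=[
    [-1,0,-5,0,-1],
    [-2,0,-10,0,-1],
    [-2,0,-14,0,-1],
    [-2,0,-17,0,-1],
    [-2,0,-17,0,-1],
  ],
)

```text
time_s: 15.6
eef_pos: [0.577, 0.1335, 0.0884]
tool_rot: [-1.57, 0.072, -0.071]
wrist_force: [-1.8, 0.2, 2.9]
finger_gap: 0.262
```

```bash
python3 o.py
```

```text
[0.577  0.1335 0.0884] yaw -5.2
n [-0.443  0.042  0.896] slope 26.42 yaw -5.25 s -0.0399 0.0377 w -0.012 0.0118 mu [0.5781 0.1324 0.0804]
eye [0.6629 0.1244 0.1003] t mid-ring 0.004 off [-0.0005 -0.0003 -0.0003]
```

>>> play_rows(
  commands=[
    [-1,0,-3,0,-1],
    [-1,0,-6,0,-1],
    [-1,0,-6,0,-1],
    [-1,0,-6,0,-1],
  ],
)

```text
time_s: 15.98
eef_pos: [0.576, 0.1336, 0.083]
tool_rot: [-1.57, 0.072, -0.071]
wrist_force: [-1.4, 1.5, 3.0]
finger_gap: 0.258
```

```bash
python3 o.py
```

```text
[0.576  0.1336 0.083 ] yaw -5.2
n [-0.479  0.043  0.877] slope 28.78 yaw -5.27 s -0.0407 0.0374 w -0.012 0.0118 mu [0.5781 0.1323 0.0753]
eye [0.6613 0.1246 0.0983] t mid-ring 0.0031 off [-0.0026 -0.0001 -0.0015]
```

1.2° (about 2 mm) is left. I'll go down 2 mm, release, and retreat.

>>> play_rows(
  commands=[
    [0,0,-2.5,0,-1],
    [0,0,-2.5,0,-1],
    [0,0,-2.5,0,-0.4],
    [0,0,-2.5,0,-0.25],
    [0,0,-2.5,0,-0.1],
    [0,0,-2.5,0,0],
    [0,0,-2.5,0,0],
  ],
)

```text
time_s: 16.62
eef_pos: [0.5762, 0.1335, 0.0806]
tool_rot: [-1.57, 0.072, -0.071]
wrist_force: [0.7, -0.7, 0.7]
finger_gap: 0.501
```

>>> play_rows(
  commands=[
    [0,0,15,0,0],
    [0,0,45,0,0],
    [-20,10,80,0,0],
    [-50,30,115,0,0],
    [-90,50,150,0,0],
    [-100,60,185,0,0],
    [-100,60,220,0,0],
    [-100,60,230,0,0],
    [-100,60,230,0,0],
  ],
)

```text
time_s: 17.37
eef_pos: [0.4779, 0.1948, 0.3178]
tool_rot: [-1.566, 0.062, -0.078]
wrist_force: [0.2, -0.4, -0.2]
finger_gap: 0.501
```

```bash
python3 - <<'E'
from chk import *
print(tool()[:3,3].round(3))
H=h[...,0]; S=h[...,1]>110; z=(P[...,2]>.015)&(P[...,2]<.115)
on=np.array([-.5,.046,.865])
for tag,m,n,off,R in [('blue',(H>100)&(H<125)&S&z&(abs(P[...,1]-.238)<.035)&(P[...,0]>.46)&(P[...,0]<.58),np.array([-.501,.002,.866]),-.2192,(.6125,.238,.1)),('orange',(H<18)&S&z&(abs(P[...,1]-.13)<.04)&(P[...,0]>.5)&(P[...,0]<.625),on,-.2405,(.664,.1247,.0998))]:
    Q=planar(P,m,tag); Q=Q[abs(Q@n-off-.02)<.004]; print(tag,'height pct',np.percentile(Q@n-off,[5,50,95]).round(4))
    v=np.linalg.svd(Q-Q.mean(0),full_matrices=False)[2][0]; v*=np.sign(v[0]); s=(Q-Q.mean(0))@v; e=Q.mean(0)+(s.min()+.125)*v-.02*n; print('eye-root',((e-R)*1000).round(1),'up-slope',((e-R)@v*1000).round(1))
a,b=viewer.snapshot('side'); c,dd=viewer.snapshot('scene')
save('end',np.vstack([np.hstack([cv2.resize(c[110:220,270:424],(420,300)),cv2.resize(a[110:230,220:388],(380,300))]),np.hstack([cv2.resize(im,(420,280)),cv2.resize(a,(380,280))])]))
E
```

```text
[0.477 0.194 0.315]
blue mu [0.5243 0.2378 0.0726] dir [ 0.866 -0.001  0.501] yaw -0.03 rect [524.1 237.9] [21.1 67. ] 90.0 x/y/z rng [0.491 0.227 0.052] [0.558 0.248 0.092]
blue height pct [0.0185 0.0198 0.0211]
eye-root [-3.8 -0.3 -1.7] up-slope -4.1
orange mu [0.5737 0.1346 0.0695] dir [ 0.866 -0.004  0.5  ] yaw -0.25 rect [577.3 132.7] [22.9 67.6] 84.5 x/y/z rng [0.543 0.121 0.049] [0.611 0.147 0.092]
orange height pct [0.0184 0.0202 0.0216]
eye-root [-3.2  9.  -3.2] up-slope -4.3
```

View pics/end.png

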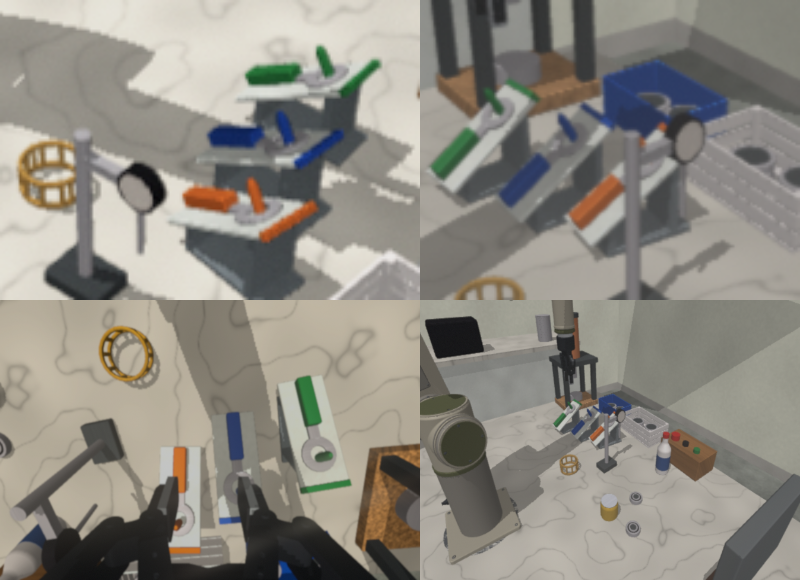

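The picture shows orange, blue and green each flat on its own peg, with the cage, tin, bearings and bottle in place. The orange line-fit yaw (-0.25°) and the 9 mm sideways eye offset it gives come from fingers hiding part of the grip. The rectangle fit gives -5.5°, matching the rest.

```bash
python3 -c "
from cell import manip; print(manip.sign_off())"
```

```text
the job is handed in; nothing more can be done
None
```

I moved the blue gauge from the orange peg to the blue one. I then picked the orange gauge off the bench and hung it flat on the orange peg, letting the rest's face turn it to the slope under a light grip. Both are released, the gripper is clear above, and the job was handed in at about 17.5 s on the robot's clock.

- **Seating:** both grip tops stand 20 mm off their faces, which means the undersides lie flat. Both eyes sag about 4 mm down the slope, within the allowed 6 mm.
- **Direction:** blue's yaw is 0.0° against -0.2° for its rest. Orange's is -5.5° by rectangle fit against -5.2°.
- **Forces:** the wrist readings printed at the end of each move stayed below 8 N.
- **Other objects:** the green gauge, cage, tin, bearings and bottle look undisturbed in the last pictures. I judged this by eye and did not measure it.
- **Check that disagreed:** a line fit on orange's grip gave a yaw of -0.25° and put its eye 9 mm off sideways. The fingers hid part of the grip in that view, so I trusted the rectangle fit and the picture. The last in-hand measurement before release also had the eye within 0.1 mm sideways of the peg and yaw at -5.3°.

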